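# Roll a shelf board's edge strip home

### The job

Take the hand roller from its stand and roll it along the metal edge strip of the clamped shelf board, from one end to the other, pressing down firmly (10 to 20 N, never above 35 N) until all six sections are fully home; the board is clamped at no exact height and not level, so go by feel. Touch the strip, board and clamps with the roller only, leave the other things where they are, and hang the roller back upright in its stand.

Things in the scene. Friction and masses are not known exactly. Their poses are not given: they have to be found in the camera images.
- jig: Fixed clamping jig: plywood plate 300 x 90 x 16 mm and four wooden clamp blocks (tops 60 above the table) that hold a white shelf board, 250 x 22 in plan, edge up. Origin: centre of the plate's underside, on the table. x runs along the board and the metal strip on its top edge, y across, z up. Nothing on the jig stands higher than the strip.
- strip_mid (a point): Point of the jig 104 mm above the table over its centre: NOMINAL middle of the strip's top face when pressed home (true place: see board_pivot). Strip: six bare-metal snap-in sections sec1..sec6, 33 long, 20 wide, at jig x -85, -51, -17, 17, 51, 85. Tops 8 above the board's edge when proud, 4 when home.
- board_pivot (a point): Point of the jig 36 mm above the table over its centre: nominal middle of the board's lower edge. The board is clamped up to 8 mm higher or lower than nominal and out of level by up to 0.08 rad (turned about the jig's y axis through this point), so each end of the strip may be 16 mm above or below nominal. No pose shows this. It does not give under the roller.
- sec1 (a joint): How far strip section 1 (at jig x = -85 mm) has been pressed in, m: 0 fully proud, 0.004 fully home; it starts at 0 to 0.0012, moves only under more than about 7 N straight down (sluggishly: about 10 mm/s for each newton more), and stays where it is left.
- sec2 (a joint): How far strip section 2 (at jig x = -51 mm) has been pressed in, m: 0 fully proud, 0.004 fully home; it starts at 0 to 0.0012, moves only under more than about 7 N straight down (sluggishly: about 10 mm/s for each newton more), and stays where it is left.
- sec3 (a joint): How far strip section 3 (at jig x = -17 mm) has been pressed in, m: 0 fully proud, 0.004 fully home; it starts at 0 to 0.0012, moves only under more than about 7 N straight down (sluggishly: about 10 mm/s for each newton more), and stays where it is left.
- sec4 (a joint): How far strip section 4 (at jig x = 17 mm) has been pressed in, m: 0 fully proud, 0.004 fully home; it starts at 0 to 0.0012, moves only under more than about 7 N straight down (sluggishly: about 10 mm/s for each newton more), and stays where it is left.
- sec5 (a joint): How far strip section 5 (at jig x = 51 mm) has been pressed in, m: 0 fully proud, 0.004 fully home; it starts at 0 to 0.0012, moves only under more than about 7 N straight down (sluggishly: about 10 mm/s for each newton more), and stays where it is left.
- sec6 (a joint): How far strip section 6 (at jig x = 85 mm) has been pressed in, m: 0 fully proud, 0.004 fully home; it starts at 0 to 0.0012, moves only under more than about 7 N straight down (sluggishly: about 10 mm/s for each newton more), and stays where it is left.
- roller_grip (a point): Middle of the upright hand roller's handle, 91 mm above its wheel's underside. Plain wooden handle, 26 (x) x 30 (y), from 38 below this point to 37 above; gripped across x (26) it is firm against tipping. Roller 128 tall, 0.28 to 0.41 kg. z up the handle, y along the wheel's axle, x the way it rolls; a half turn about z makes no difference.
- roller_wheel (a point): Centre of the roller's wheel: black rubber, 40 mm diameter, 34 wide, free to turn, its underside 20 below this point, in a steel fork 44 wide (y) that ends 12 above the wheel's underside. Between fork and handle is a flat steel collar 70 (x) x 72 (y) x 5, its underside 48 above the wheel's underside.
- wheel (a joint): How far the roller's wheel has turned on its axle, rad, 0 at the start; 1 rad is 20 mm of rolling.
- stand: Fixed dark steel pocket open at the top, 62 (x) x 66 (y) outside, walls 5 thick, x walls 58 high, y walls 30, on a base plate 100 x 100 x 4. Origin: centre of its underside on the table, z up. The roller hangs in it by its collar, which rests on the x walls (wheel 10 above the table), its x and y along the stand's (either way round); roller_grip is then 101 above the table on the pocket's centre line.
- jar: Bystander: small jar, 42 diameter, 50 tall, standing about 95 from the stand's centre on the stand's +y side. Origin: centre of its underside.
- driver: Bystander: screwdriver lying beside the jig, about 85 from its centre line, on the jig's -y side. Origin under its middle.
- tin: Bystander: tin, 100 diameter, 110 tall. Origin: centre of its underside.
- cup: Bystander: white mixing cup, 90 diameter, 100 tall. Origin: centre of its underside.
- tape: Bystander: cardboard ring, 100 diameter, 25 tall, lying flat. Origin: centre of its underside.
- carton: Bystander: small carton 80 x 130 x 45. Origin: centre of its underside.
- stirrer: Bystander: broad scraper with a wooden handle, lying flat. Origin under its middle.
Things that resemble listed ones, but are neither listed nor needed, are in the scene too. What is shaped like the part that bears roller_grip but orange or red is not meant. What is shaped like the stand but purple is not meant.

How it is judged:
By the outcome, as a careful person would: the job done as asked, in the order asked, and still so for the second after the job is handed in, with the robot touching nothing.
It also fails if it takes over 69 s, if anything falls off the work surface, if the arm or the gripper's body presses on something with over 40 N, if the wrist force passes 120 N, or if a joint passes its speed limit or range.

### The arm

A 6-joint arm with a two-finger parallel gripper is mounted at the origin on the work surface. World frame = base frame: x ahead of the robot, y to its left, z up, the work surface at z = 0. Lengths are in m, angles in rad, forces in N, time in s.
With the tool pointing down it reaches from about 0.275 to 0.975 m from the base axis. Payload 8.4 kg.
Tool frame: the origin (TCP) lies at the very end of the fingers, on their centre line; the grasp point (between the pads) lies 19 mm behind it (env.grasp_offset is the distance from the TCP to the grasp point, in m); x points along the fingers, y is the direction in which the jaws open and shut, and the axes are right-handed (so a half turn about x gives the same grasp; the last joint's range is limited). The gripper opens to 92 mm and grips with 3 to 60 N. Pads are 20 mm wide; open, the fingers measure 128 mm over their backs; the gripper's body (75 mm by 189 mm) begins 69 mm behind the grasp point.
Start: joints at [1.332, 0.353, 1.633, -0, 1.155, -0.002], TCP at [0.147, 0.608, 0.215] pointing down, gripper open.
Joint ranges: [-2.63, 2.63], [-0.92, 2.1], [0.06, 2.66], [-1.3, 4.44], [0, 2.69], [-3.02, 3.02]. Speed limits (rad/s): [2.22, 2.22, 2.79, 3.14, 3.14, 3.14].

### API

Orientations are given as a unit quaternion [w, x, y, z].
In Python, from plant import env gives the robot as it stands. Calls block until the motion is done:
- env.move_pose(position, orientation): joint-space move of the TCP to a pose.
- env.movel(position, ori=None, vel=0.15, stop_force=None): straight line of the TCP; ori=None keeps the orientation; vel is the mean speed in m/s. With stop_force (N) it stops when the force on the tool has changed by that much, and returns True; else False.
- env.move_j(angles): joint-space move.
- env.command_gripper(opening): finger opening in m; the grip force is fixed at half the most; returns when the fingers have stopped.
- env.hold(seconds).
- env.ik(position, orientation): joint angles nearest the present ones, or None.
- env.get_obs(): the state.
- env.camera(name): name is "scene" or "top" or "wrist"; returns the picture (384x512x3 uint8, red, green, blue); there is no depth.
- env.camera_params(name): a dict with "mtx" (3x3 intrinsics, pixels), "rvec" (rotation vector, rad) and "tvec" (3), from world to camera coordinates, as OpenCV has them. Camera axes: x right, y down, z forward; pixel columns grow to the right and rows downward; lengths in m; the calibration is good to about 2 mm. The wrist camera is an equidistant fisheye: a pixel r from the principal point sees the ray r / f radians off the axis. A picture is of the moment at which its call begins: read the wrist's pose just before it. camera_params takes no time and is no camera call; for the wrist camera it gives the pose at the moment of the call.
A pose or a line that the arm cannot do raises env.IKError and nothing moves.
- env.finish_job(): hands the job in, once; it reports no verdict.
The state is a dict: "time": time; "qpos": joint angles; "joint_velocities": joint speeds; "tau": joint torques, N m; "eef_pos": TCP position; "tool_rot": TCP orientation; "contact_force": force on the tool from outside, world axes, zero at the start; "ft_torque": the same for the moment, N m; "width": finger opening in m.
Only numpy, scipy, OpenCV 4.12 (cv2) and the standard library are available. Lean on these libraries where they do the work, as an engineer would, in place of code of your own. Each camera call takes 0.05 s, during which the arm holds its last target.

## Working session

There is one attempt and no reset: what is moved stays moved. The work goes in short steps, each a Python script; the robot and the scene stay as the last script left them, time stands still between calls to the robot, and variables do not carry over. Pictures are saved under pics/ and viewed, and the job is handed in when it is done.

```bash
ls; mkdir -p pics
python3 - <<'E'
from plant import env
import cv2
for n in ["scene","top","wrist"]:
    im=env.camera(n); cv2.imwrite(f"pics/{n}0.png",im[:,:,::-1])
    p=env.camera_params(n); print(n,p)
print(env.get_obs())
E
```

```text
pics
scene {'mtx': array([[361.13076117,   0.        , 254.1448066 ],
       [  0.        , 361.13076117, 190.89399088],
       [  0.        ,   0.        ,   1.        ]]), 'rvec': array([ 2.39873304,  0.99933043, -0.27966708]), 'tvec': array([-0.40304759, -0.27089136,  1.28288419])}
top {'mtx': array([[393.17607953,   0.        , 256.06130456],
       [  0.        , 393.17607953, 193.29103021],
       [  0.        ,   0.        ,   1.        ]]), 'rvec': array([ 2.20121976, -2.16410211,  0.08338018]), 'tvec': array([-0.0215824 ,  0.54998101,  1.40565424])}
wrist {'mtx': array([[297.31863964,   0.        , 257.58252689],
       [  0.        , 297.31863964, 193.13809326],
       [  0.        ,   0.        ,   1.        ]]), 'rvec': array([-2.27139848, -1.79007701, -0.27084825]), 'tvec': array([-0.62546318, -0.03454544,  0.39175333])}
{'time': 0.15, 'qpos': array([ 1.33159323e+00,  3.53486929e-01,  1.63392854e+00, -3.66821452e-06,
        1.15520795e+00, -2.38826566e-03]), 'joint_velocities': array([-0.00039968, -0.00299397, -0.00232967,  0.00041608, -0.00029366,
       -0.00044638]), 'tau': array([-9.66574662e-04, -5.94205534e+01, -3.34469855e+01,  6.97194482e-02,
        2.03648291e-02, -1.06072405e-04]), 'eef_pos': array([0.14653768, 0.60720482, 0.21405236]), 'tool_rot': array([ 0.70211287,  0.08316873,  0.70219835, -0.08389256]), 'contact_force': array([ 0.44326594, -0.15856222, -0.16255666]), 'ft_torque': array([-0.01414105, -0.03033734, -0.04927633]), 'width': 0.09196059704997941}
```

View pics/scene0.png

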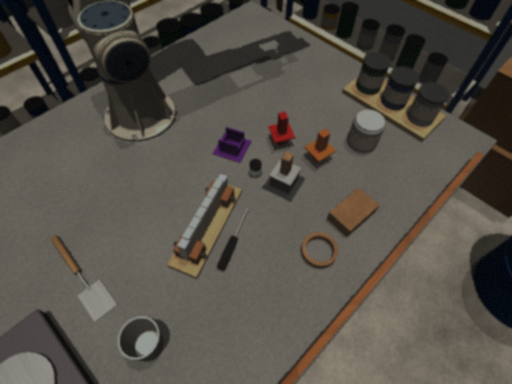

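View pics/top0.png

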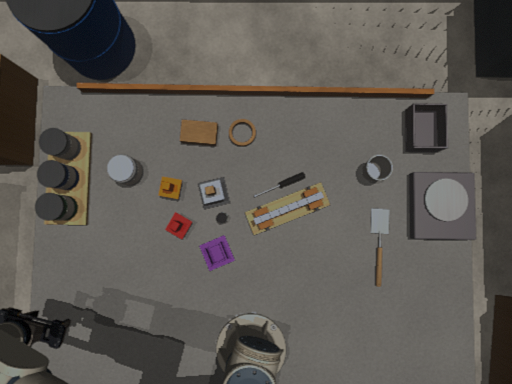

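View pics/wrist0.png

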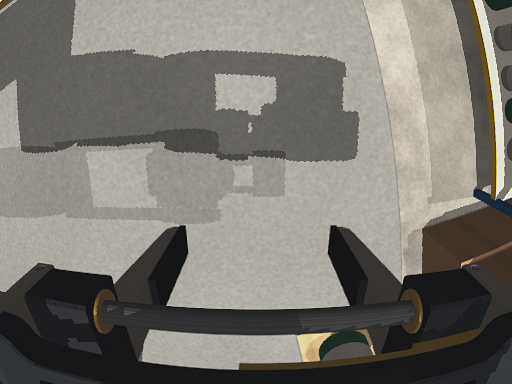

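The roller candidates are scene (286,170) / top (210,191) with a grey collar and wooden handle, the red one at top (178,226), and the orange one at top (171,188). The purple pocket at top (217,253) is the decoy stand. The grey one in the dark stand fits the description, so I'll enlarge it to check.

Run:
```python
import cv2
t=cv2.imread("pics/top0.png"); s=cv2.imread("pics/scene0.png")
cv2.imwrite("pics/t1.png",cv2.resize(t[160:280,155:235],None,fx=7,fy=5 and 7,interpolation=cv2.INTER_CUBIC)[:590])
cv2.imwrite("pics/t2.png",cv2.resize(t[165:245,235:335],None,fx=7,fy=7,interpolation=cv2.INTER_CUBIC))
cv2.imwrite("pics/s1.png",cv2.resize(s[100:210,205:345],None,fx=5,fy=5,interpolation=cv2.INTER_CUBIC))
```

```text
(no output)
```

View pics/t1.png

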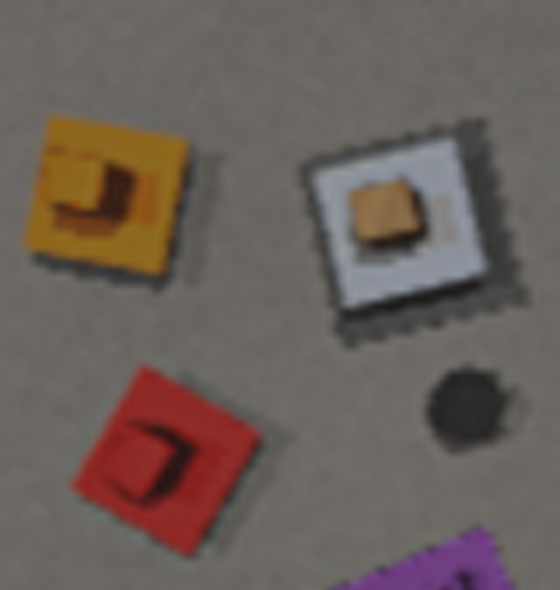

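View pics/t2.png

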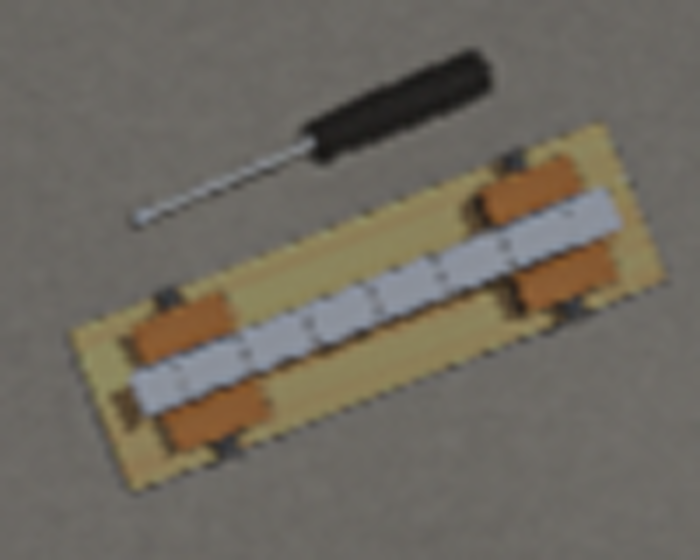

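View pics/s1.png

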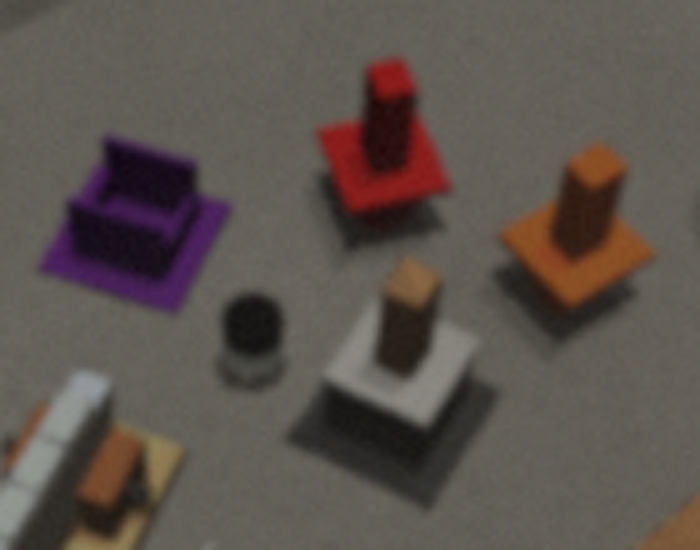

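The crop confirms it: the target is the wooden handle on a steel collar in the dark stand (top (210,191)), with the jar at (221,218) marking the stand's +y side. I'll turn these pixels into positions.

```bash
cat > h.py <<'E'
import numpy as np, cv2
from scipy.spatial.transform import Rotation as R
def unproj(px,z,p,fish=False):
    K=p['mtx'];Rm=cv2.Rodrigues(p['rvec'])[0];C=-Rm.T@p['tvec']
    px=np.atleast_2d(px).astype(float);z=np.broadcast_to(z,len(px));o=[]
    for (u,v),zz in zip(px,z):
        a=np.array([(u-K[0,2])/K[0,0],(v-K[1,2])/K[1,1]])
        if fish:
            r=np.linalg.norm(a); d=np.r_[a/max(r,1e-9)*np.sin(r),np.cos(r)]
        else: d=np.r_[a,1]
        w=Rm.T@d; o.append(C+w*(zz-C[2])/w[2])
    return np.array(o)
def proj(P,p,fish=False):
    P=np.atleast_2d(P)
    if fish:
        c=(cv2.Rodrigues(p['rvec'])[0]@P.T).T+p['tvec']
        r=np.linalg.norm(c[:,:2],axis=1);th=np.arctan2(r,c[:,2])
        return c[:,:2]/r[:,None]*th[:,None]*p['mtx'][0,0]+p['mtx'][:2,2]
    return cv2.projectPoints(P,p['rvec'],p['tvec'],p['mtx'],None)[0][:,0]
def down(yaw):
    # tool x down; tool y at horizontal angle yaw
    x=np.array([0,0,-1.]);y=np.array([np.cos(yaw),np.sin(yaw),0]);z=np.cross(x,y)
    q=R.from_matrix(np.c_[x,y,z]).as_quat(); return np.r_[q[3],q[:3]]
E
python3 - <<'E'
from h import *
from plant import env
p=env.camera_params("top")
f=lambda a,ox,oy,s=7:(np.array(a)+.5)/s-.5+[ox,oy]
pl=unproj(f([(72,330),(605,123),(667,280),(133,492)],235,165),.016,p); print(pl,pl.mean(0)); d=pl[1]-pl[0]+pl[2]-pl[3];print(np.arctan2(d[1],d[0]),np.linalg.norm(d)/2)
b=unproj(f([(300,160),(485,117),(527,305),(345,348)],155,160),.004,p);print(b,b.mean(0))
d=b[1]-b[0]+b[2]-b[3];print(np.arctan2(d[1],d[0]),np.linalg.norm(d)/2)
c=unproj(f([(312,170),(455,135),(490,272),(345,310)],155,160),.063,p);print(c.mean(0))
d=c[1]-c[0]+c[2]-c[3];print(np.arctan2(d[1],d[0]),np.linalg.norm(d)/2)
h=unproj(f([(387,210)],155,160),.138,p);print('handle',h)
print('jar',unproj(f([(465,408)],155,160),.05,p),'driver',unproj(f([(480,65),(140,220)],235,165),.01,p))
o=env.get_obs()
q=o['tool_rot'];print(R.from_quat(np.r_[q[1:],q[0]]).as_matrix())
w=env.camera_params("wrist");Rm=cv2.Rodrigues(w['rvec'])[0];print('camC',-Rm.T@w['tvec'],'axes',Rm)
E
```

```text
[[ 0.48292984  0.02727941  0.016     ]
 [ 0.59548034 -0.24848874  0.016     ]
 [ 0.5141121  -0.28103463  0.016     ]
 [ 0.39994672 -0.00578854  0.016     ]] [ 0.49811725 -0.12700813  0.016     ]
-1.1804567470743723 0.2979164281426295
[[0.58795634 0.20412937 0.004     ]
 [0.61235034 0.10745142 0.004     ]
 [0.51372359 0.0831731  0.004     ]
 [0.48960572 0.17781284 0.004     ]] [0.550909   0.14314168 0.004     ]
-1.3224632257506057 0.098686192301165
[0.55168534 0.1438008  0.063     ]
-1.3042146046204097 0.07460205193462545
handle [[0.55114846 0.14186275 0.138     ]]
jar [[0.45880677 0.11028177 0.05      ]] driver [[ 0.625577   -0.1837988   0.01      ]
 [ 0.54108311 -0.00694774  0.01      ]]
[[-2.40957549e-04  2.34605984e-01  9.72090517e-01]
 [-1.00221278e-03  9.72090001e-01 -2.34606108e-01]
 [-9.99999469e-01 -1.03077165e-03  8.92692222e-07]]
camC [0.06534301 0.62792613 0.38380637] axes [[ 2.33862758e-01  9.72269235e-01 -8.63365919e-04]
 [ 9.28493221e-01 -2.23069556e-01  2.96884339e-01]
 [ 2.88458919e-01 -7.02318200e-02 -9.54913056e-01]]
```

Jig x points at yaw ≈1.96 (the driver sits on its −y side) and stand x at ≈1.82. Next I'll take close looks with the wrist camera.

Run:
```python
from h import *
from plant import env
import pickle
env.move_pose([0.52,-0.12,0.30],down(1.961))
P={}
P['j']=env.camera_params("wrist"); im=env.camera("wrist"); cv2.imwrite("pics/wj.png",im[:,:,::-1]); print(env.get_obs()['time'])
env.move_pose([0.545,0.142,0.27],down(1.82))
P['s']=env.camera_params("wrist"); im=env.camera("wrist"); cv2.imwrite("pics/ws.png",im[:,:,::-1]); 
o=env.get_obs();print(o['time'],o['qpos'],o['contact_force'],o['eef_pos'])
pickle.dump(P,open("P.pkl","wb"))
```

```text
3.0917
4.175 [ 2.50639909e-01  2.07037315e-01  1.70461430e+00 -4.47872417e-04
  1.22972403e+00 -1.56871093e+00] [-0.24741276  0.48904378  0.1366029 ] [0.54523267 0.14098426 0.2701942 ]
```

View pics/wj.png

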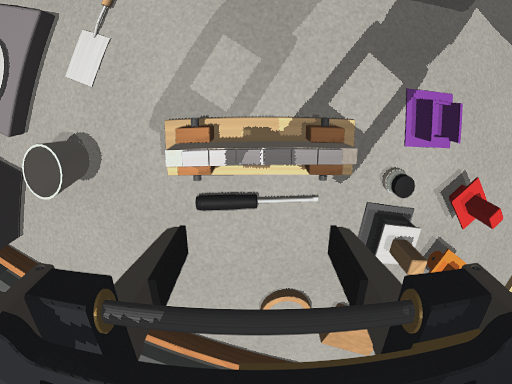

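View pics/ws.png

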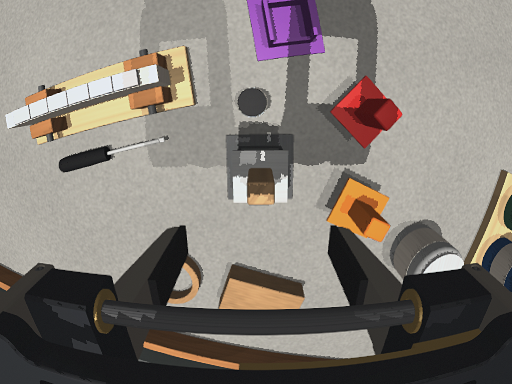

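Run:
```python
import cv2
s=cv2.imread("pics/ws.png"); j=cv2.imread("pics/wj.png")
cv2.imwrite("pics/ws1.png",cv2.resize(s[125:215,210:310],None,fx=6.5,fy=6.5,interpolation=cv2.INTER_NEAREST)[:599])
cv2.imwrite("pics/wj1.png",cv2.resize(j[105:195,155:365],None,fx=3.8,fy=3.8,interpolation=cv2.INTER_NEAREST))
```

```text
(no output)
```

View pics/ws1.png

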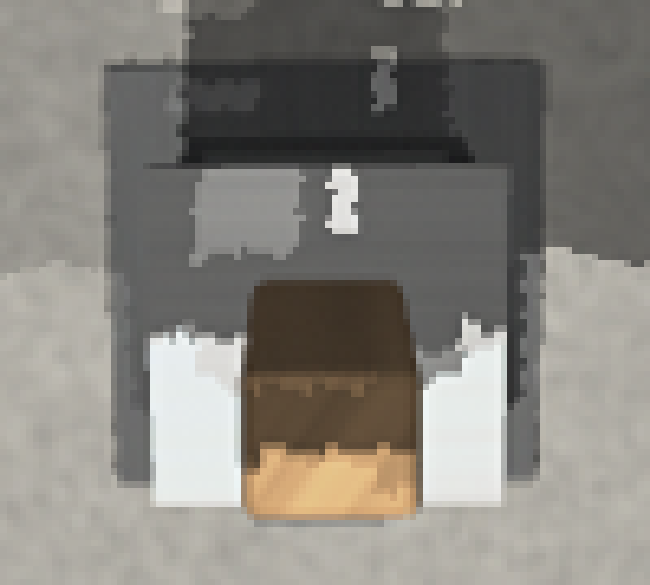

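View pics/wj1.png

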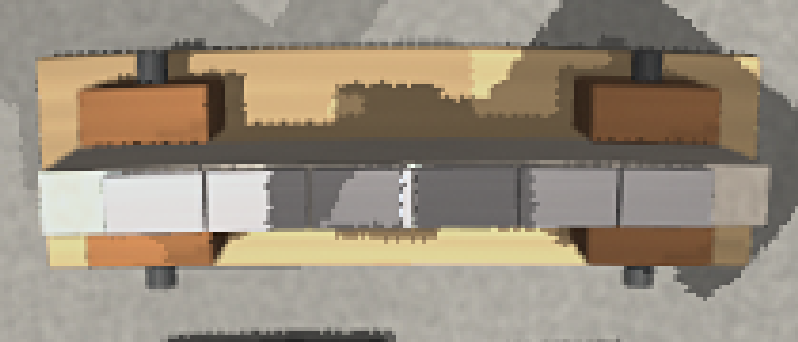

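Run:
```python
from h import *
import pickle
from scipy.optimize import least_squares
P=pickle.load(open("P.pkl","rb"))
f=lambda a,ox,oy,s:(np.array(a)+.5)/s-.5+[ox,oy]
def rep(n,c):
    d=c[1]-c[0]+c[2]-c[3];e=c[3]-c[0]+c[2]-c[1]
    print(n,c.mean(0)[:2],np.arctan2(d[1],d[0]),np.linalg.norm(d)/2,np.linalg.norm(e)/2)
S=P['s'];J=P['j']
rep('collar',unproj(f([(150,163),(508,163),(504,506),(150,506)],210,125,6.5),.063,S,1))
rep('base',unproj(f([(105,62),(545,62),(540,482),(112,482)],210,125,6.5),.004,S,1))
rep('htop',unproj(f([(245,372),(417,372),(415,518),(248,518)],210,125,6.5),.138,S,1))
c=unproj(f([(37,57),(760,55),(750,268),(48,267)],155,105,3.8),.016,J,1);rep('plate',c)
print('jar',unproj(np.array([[252,101]]),.05,S,1))
px=f([(205,201),(307,201),(408,198),(520,198),(618,197),(38,201),(768,197)],155,105,3.8)
xs=np.array([-68,-34,0,34,68,-125,125])/1e3
hz=np.array([.0695]*5+[.0625]*2)  # above pivot approx (proud 7.5ish; board edge 64)
c0=c.mean(0)[:2];d=c[1]-c[0]+c[2]-c[3];yaw=np.arctan2(d[1],d[0])
def pts(v):
    dh,t,cx,cy,yw=v
    lx=xs*np.cos(t)+hz*np.sin(t); lz=.036+dh+hz*np.cos(t)-xs*np.sin(t)
    return np.c_[cx+lx*np.cos(yw),cy+lx*np.sin(yw),lz]
def res(v): return np.r_[(proj(pts(v),J,1)-px).ravel(),(v[2:4]-c0)/.001,(v[4]-yaw)/.01, v[0]/.008,v[1]/.08]
r=least_squares(res,[0,0,*c0,yaw],x_scale=[.01,.1,.01,.01,.1]);print(r.x,r.cost,res(r.x).round(1))
print('cov',np.sqrt(np.diag(np.linalg.inv(r.jac.T@r.jac))))
```

```text
collar [0.55496014 0.14773572] 1.8217331660930274 0.07192193589699321 0.07145113537729221
base [0.55508838 0.14762022] 1.821752851781409 0.10082167442988169 0.09995630524943255
htop [0.55435476 0.14757276] 1.821450165471446 0.02775500665500884 0.02503611657196709
plate [ 0.5019658  -0.12287174] 1.9637747718401943 0.2985712154177052 0.09004133731142844
jar [[0.46276732 0.1133721  0.05      ]]
[ 0.00328744  0.04943947  0.50197108 -0.1227059   1.96232228] 1.9029093772775774 [-0.6  0.   0.1 -0.5  1.2  0.  -1.  -0.1 -0.2  0.3  0.2  0.3  0.2 -0.1
  0.   0.2 -0.1  0.4  0.6]
cov [0.00217467 0.0154229  0.00055985 0.00077434 0.00568079]
```

Run:
```python
from h import *
from plant import env
p=env.camera_params("scene")
f=lambda a,ox,oy,s:(np.array(a)+.5)/s-.5+[ox,oy]
print(unproj(f([(413,283)],205,100,5),.138,p))
print(unproj(f([(480,345),(420,425),(325,378)],205,100,5),.063,p)[[0,2]].mean(0))
b=unproj(f([(497,393),(430,508),(287,438)],205,100,5),.004,p);print(b[[0,2]].mean(0))
for xyz in [(.555,.1477),(.551,.1435)]:
    print(proj([[*xyz,.138]],p))
s=cv2.imread("pics/scene0.png");cv2.imwrite("pics/s3.png",cv2.resize(s[165:285,160:260],None,fx=5,fy=5,interpolation=cv2.INTER_CUBIC))
```

```text
[[0.55536471 0.14454785 0.138     ]]
[0.55598468 0.14467515 0.063     ]
[0.5543405  0.14431759 0.004     ]
[[287.85817002 155.50534054]]
[[285.79923515 155.53069413]]
```

View pics/s3.png

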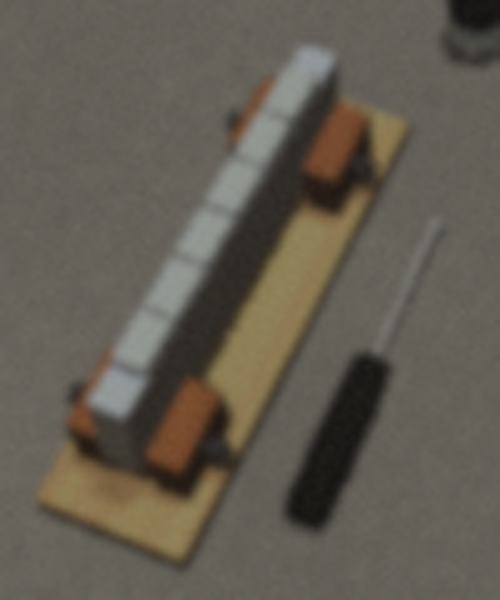

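Run:
```python
from h import *
from plant import env
Y=1.8217
def st(m):
    o=env.get_obs();print(m,round(o['time'],2),o['eef_pos'].round(4),o['contact_force'].round(2),o['ft_torque'].round(3),round(o['width'],4))
env.movel([.5537,.1453,.17],down(Y),vel=.2);st('up')
print(env.movel([.5537,.1453,.082],vel=.12,stop_force=8));st('down')
env.command_gripper(.0);st('grip')
env.hold(.2);st('h')
env.movel([.5537,.1453,.12],vel=.08);st('lift')
env.movel([.5537,.1453,.215],vel=.15);st('lift')
cv2.imwrite("pics/lift.png",env.camera("wrist")[:,:,::-1]);cv2.imwrite("pics/lifts.png",cv2.resize(env.camera("scene")[90:240,180:380,::-1],None,fx=3,fy=3))
```

```text
up 4.83 [0.5543 0.1448 0.1708] [ 0.24  0.18 -0.11] [ 0.007 -0.005  0.024] 0.0921
False
down 5.71 [0.5543 0.1455 0.0828] [-0.29  0.62  0.5 ] [ 0.087 -0.02   0.029] 0.0921
grip 6.67 [0.5537 0.1454 0.082 ] [-0.63  0.84 -0.16] [0.147 0.077 0.009] 0.03
h 6.87 [0.5537 0.1454 0.082 ] [ 0.    1.26 -0.53] [ 0.272  0.009 -0.006] 0.0297
lift 7.49 [0.5537 0.1453 0.1203] [-0.6  -0.22 -3.13] [ 0.011  0.047 -0.015] 0.0297
lift 8.28 [0.553  0.1451 0.214 ] [ 0.78  0.19 -3.68] [0.062 0.033 0.002] 0.0302
```

View pics/lift.png

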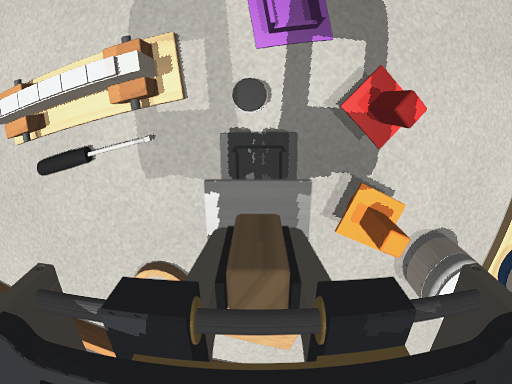

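View pics/lifts.png

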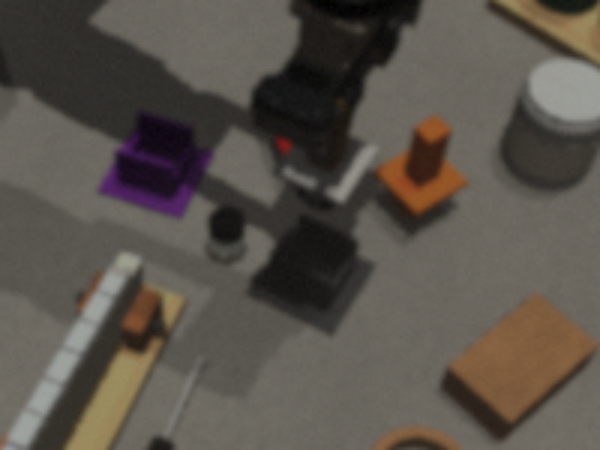

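Run:
```python
import cv2
s=cv2.imread("pics/lift.png")
cv2.imwrite("pics/lift1.png",cv2.resize(s[120:320,180:340],None,fx=3,fy=3,interpolation=cv2.INTER_CUBIC))
cv2.imwrite("pics/lift2.png",cv2.resize(cv2.convertScaleAbs(s[125:205,205:315],alpha=2.2),None,fx=7,fy=7,interpolation=cv2.INTER_NEAREST))
```

```text
(no output)
```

View pics/lift1.png

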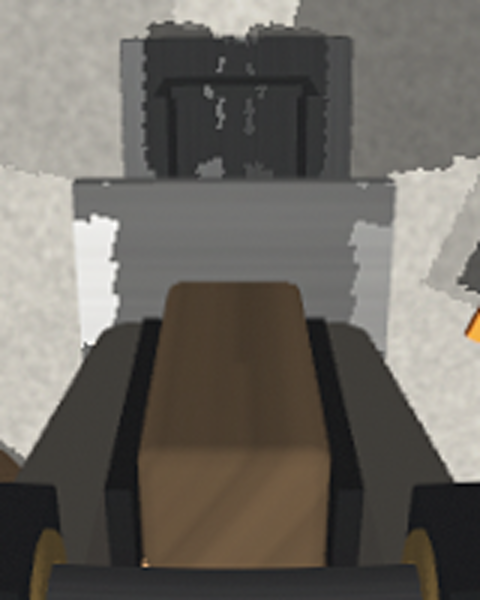

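View pics/lift2.png

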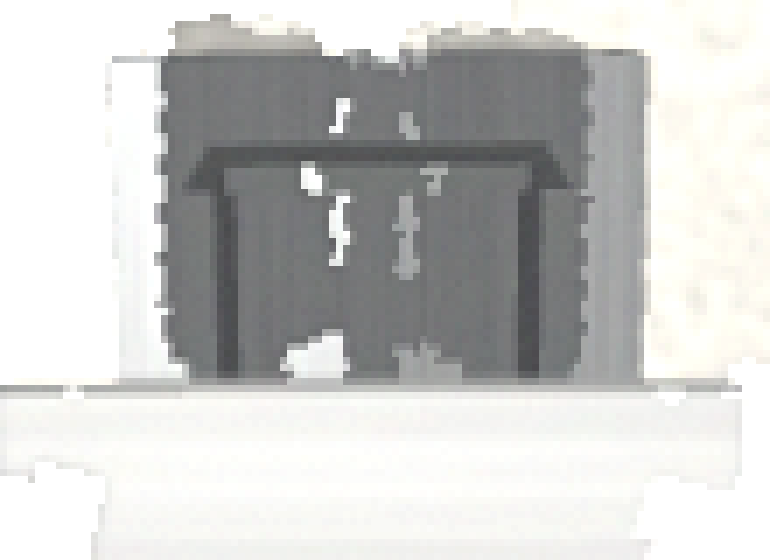

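Run:
```python
from h import *
from plant import env
env.movel([.45,.0,.30],vel=.3)
o=env.get_obs();print(o['time'],o['width'])
s=env.camera("wrist")[:,:,::-1];t=env.camera("top")[:,:,::-1];c=env.camera("scene")[:,:,::-1]
cv2.imwrite("pics/m_w.png",s)
cv2.imwrite("pics/m_t.png",cv2.resize(cv2.convertScaleAbs(t[155:260,165:260],alpha=2),None,fx=5.5,fy=5.5,interpolation=cv2.INTER_CUBIC))
cv2.imwrite("pics/m_c.png",cv2.resize(cv2.convertScaleAbs(c[90:210,180:340],alpha=2),None,fx=5,fy=5,interpolation=cv2.INTER_CUBIC))
```

```text
9.1833 0.02972884767866123
```

View pics/m_w.png

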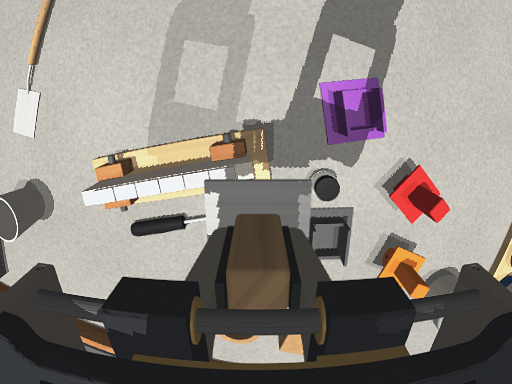

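View pics/m_t.png

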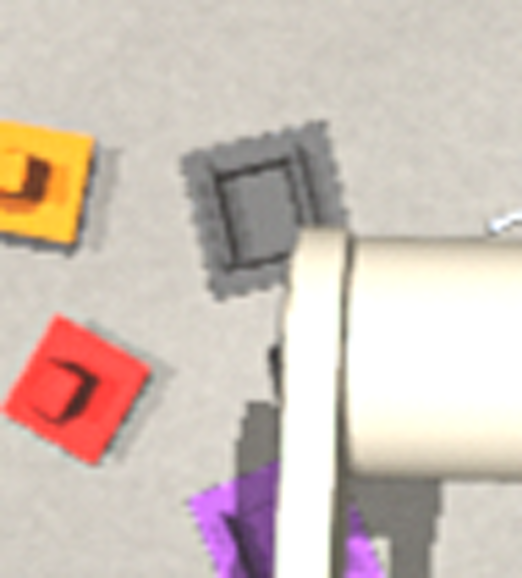

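View pics/m_c.png

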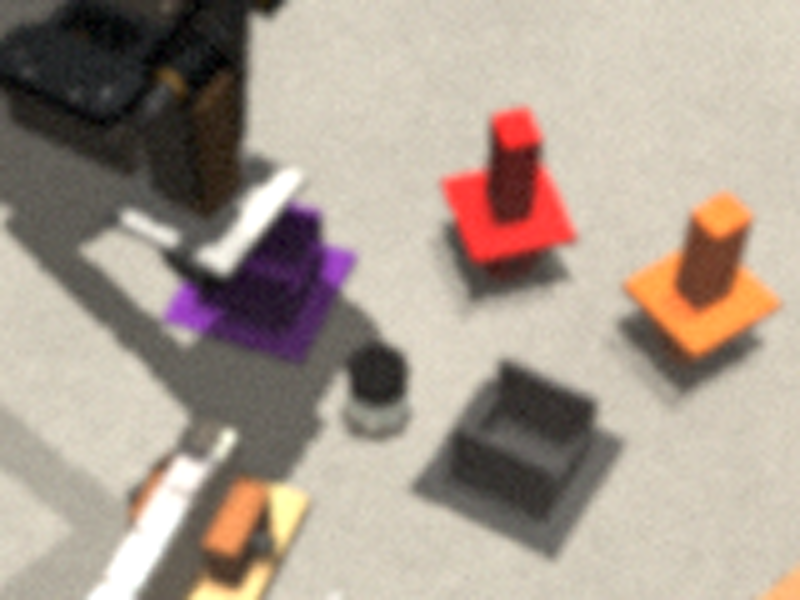

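Run:
```python
from h import *
from plant import env
p=env.camera_params("scene");Rm=cv2.Rodrigues(p['rvec'])[0];C=-Rm.T@p['tvec'];print(C, Rm[2])
env.move_pose([.55,.05,.45],down(1.82+.5))
o=env.get_obs();print(o['time'],o['eef_pos'])
W=env.camera_params("wrist")
c=env.camera("scene")[:,:,::-1]
u=proj([o['eef_pos']-[0,0,.03]],p)[0].astype(int);print(u)
x0,y0=max(u[0]-50,0),max(u[1]-40,0)
cv2.imwrite("pics/m_c2.png",cv2.resize(cv2.convertScaleAbs(c[y0:y0+80,x0:x0+100],alpha=2.5),None,fx=7,fy=7,interpolation=cv2.INTER_CUBIC))
```

```text
[ 0.92915552 -0.37021537  0.93873954] [-0.37568367  0.38614557 -0.84246862]
10.1083 [0.54925827 0.05012397 0.44811342]
[265  95]
```

View pics/m_c2.png

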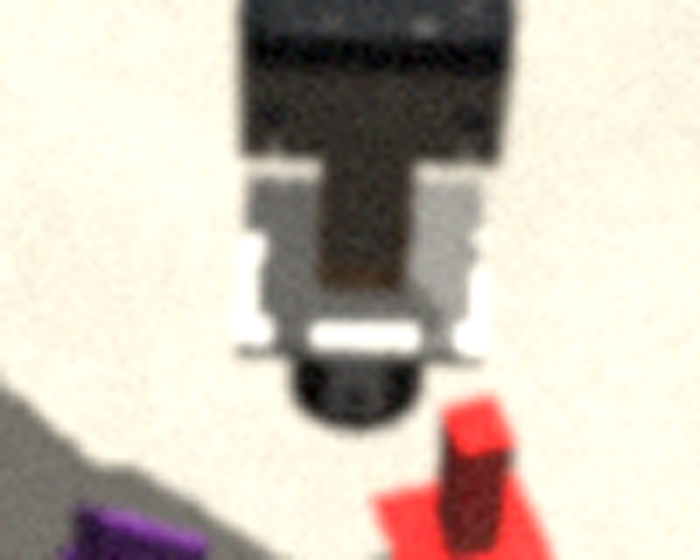

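Run:
```python
from h import *
from plant import env
p=env.camera_params("scene")
print(env.get_obs()['qpos'])
env.move_pose([.55,.05,.45],down(2.34-np.pi/2))
o=env.get_obs();print(o['time'],o['eef_pos'],o['qpos'])
W=env.camera_params("wrist")
c=env.camera("scene")[:,:,::-1]
u=proj([o['eef_pos']-[0,0,.03]],p)[0].astype(int);print(u)
x0,y0=max(u[0]-50,0),max(u[1]-40,0)
cv2.imwrite("pics/m_c3.png",cv2.resize(cv2.convertScaleAbs(c[y0:y0+80,x0:x0+100],alpha=2.5),None,fx=7,fy=7,interpolation=cv2.INTER_CUBIC))
```

```text
[ 8.79893696e-02  1.01134903e-01  1.45636641e+00 -1.73695343e-04
  1.58762307e+00 -2.23074133e+00]
11.5417 [0.54971278 0.04982775 0.44972459] [ 8.76783062e-02  1.00352668e-01  1.45350511e+00  5.25060185e-07
  1.58820863e+00 -6.82266787e-01]
[266  95]
```

View pics/m_c3.png

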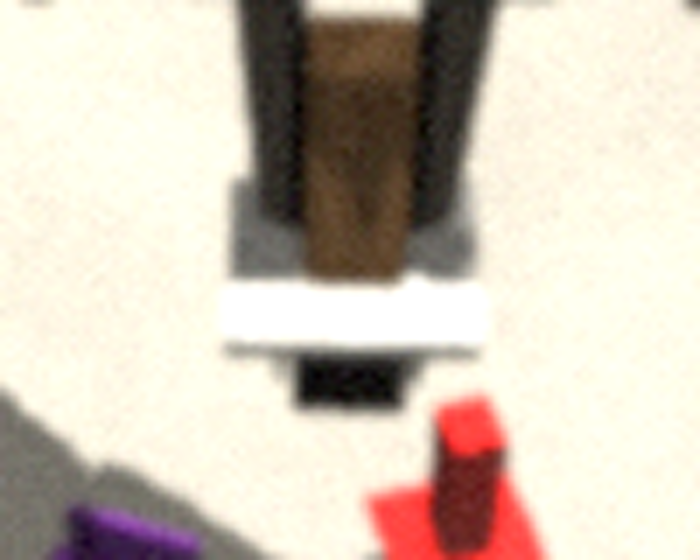

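Run:
```python
from h import *
from plant import env
p=env.camera_params("scene")
c=env.camera("scene")[:,:,::-1]
cv2.imwrite("pics/n_raw.png",c)
s=8;x0,y0=255,140
im=cv2.resize(cv2.convertScaleAbs(c[y0:y0+65,x0:x0+60],alpha=2.5),None,fx=s,fy=s,interpolation=cv2.INTER_CUBIC)
out=[im.copy()]
for xy in (1.8217-np.pi/2,):
  pass
def wire(im,yaw):
    im=im.copy();ex=np.array([np.cos(yaw),np.sin(yaw),0]);ey=np.array([-ex[1],ex[0],0]);o=np.array([.5545,.145,0])
    def L(pts,col):
        q=(proj(np.array([o+a*ex+b*ey+[0,0,z] for a,b,z in pts]),p)-[x0,y0]+.5)*s-.5
        cv2.polylines(im,[q.astype(np.int32)],True,col,1)
    for sg in(1,-1):
        L([(sg*.031,-.033,.004),(sg*.031,.033,.004),(sg*.031,.033,.058),(sg*.031,-.033,.058)],(0,0,255))
        L([(-.031,sg*.033,.004),(.031,sg*.033,.004),(.031,sg*.033,.030),(-.031,sg*.033,.030)],(0,160,0))
    return im
out=np.hstack([im[:, :],wire(im,1.8217)]);cv2.imwrite("pics/n1.png",out[:, :800] if 0 else cv2.resize(out,None,fx=.8,fy=.8))
cv2.imwrite("pics/n2.png",wire(im,1.8217-np.pi/2))
```

```text
(no output)
```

View pics/n1.png

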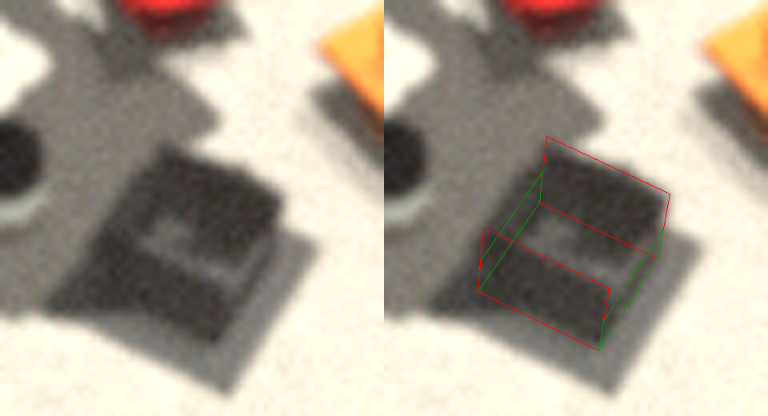

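View pics/n2.png

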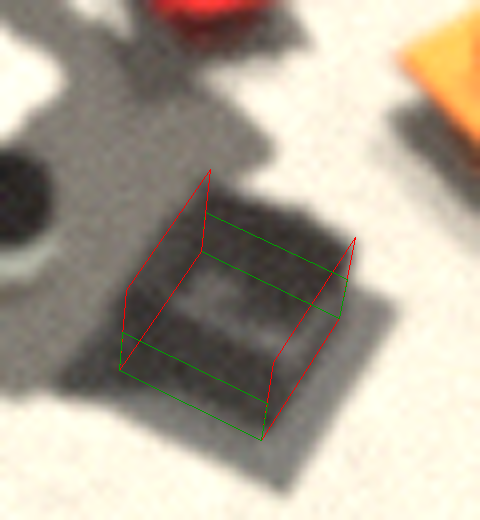

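Two findings from these views:
- **The grip:** m_c2 shows the wheel's disc face-on when viewed along the jaws, and m_c3 shows it edge-on. The jaw width is also 30 mm. So I'm holding the roller across y, because it hung crosswise in the stand.
- **The plan:** A grip across x is firmer against tipping. I'll put the roller back exactly where it was and re-grip with the jaws turned 90°.

```bash
cat >> h.py <<'E'
def st(env,m):
    o=env.get_obs();print(m,round(o['time'],2),o['eef_pos'].round(4),o['contact_force'].round(2),o['ft_torque'].round(3),round(o['width'],4))
    return o
E
python3 - <<'E'
from h import *
from plant import env
Y=1.8217
env.move_pose([.5537,.1453,.16],down(Y));st(env,'above')
print(env.movel([.5537,.1453,.085],vel=.1,stop_force=12));st(env,'down')
print(env.movel([.5537,.1453,.0815],vel=.03,stop_force=5));st(env,'seat')
env.command_gripper(.092);st(env,'open')
env.movel([.5537,.1453,.165],vel=.2);
env.move_pose([.5537,.1453,.16],down(Y-np.pi/2));o=st(env,'turned');print(o['qpos'])
cv2.imwrite("pics/re.png",env.camera("wrist")[:,:,::-1])
E
```

```text
above 12.81 [0.5548 0.1454 0.1611] [ 0.52 -0.31 -2.61] [ 0.054 -0.014  0.028] 0.0298
False
down 13.71 [0.5542 0.1454 0.0856] [ 0.15 -0.53 -3.07] [ 0.067 -0.008 -0.003] 0.0301
False
seat 13.97 [0.5543 0.1455 0.082 ] [ 0.67  0.49 -1.69] [ 0.104 -0.154 -0.026] 0.0296
open 14.98 [0.5537 0.1453 0.0815] [ 0.16  1.09 -0.11] [ 0.043  0.015 -0.04 ] 0.0918
turned 16.95 [0.5533 0.1452 0.1593] [ 0.1   0.26 -0.45] [-0.126  0.066  0.019] 0.0922
[2.53996981e-01 3.31688415e-01 1.79984743e+00 2.27372358e-05
 1.01118828e+00 1.95879110e-03]
```

View pics/re.png

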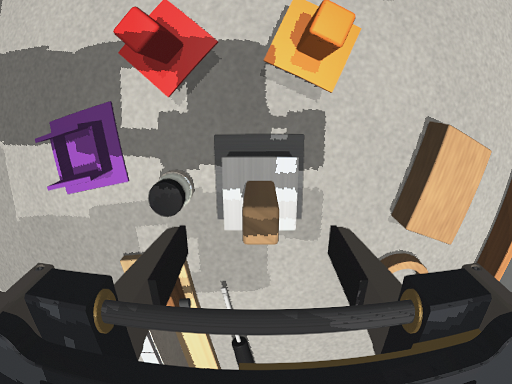

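```bash
cat >> h.py <<'E'
JY=1.963; JC=np.array([.5007,-.1253]); JX=np.array([np.cos(JY),np.sin(JY)])
def jp(x,z): return [*(JC+x*JX),z]
E
python3 - <<'E'
from h import *
from plant import env
X,Yy=.5537,.1453
print(env.movel([X,Yy,.082],vel=.12,stop_force=8));st(env,'down')
env.command_gripper(.0);st(env,'grip')
env.movel([X,Yy,.12],vel=.1);st(env,'lift')
env.movel([X,Yy,.24],vel=.2)
env.move_pose(jp(.093,.225),down(JY-np.pi));o=st(env,'over');print(o['qpos'])
env.movel(jp(.093,.205),vel=.08)
env.hold(.15);st(env,'h')
cv2.imwrite("pics/ov.png",env.camera("wrist")[:,:,::-1])
cv2.imwrite("pics/ovt.png",cv2.resize(env.camera("top")[150:250,230:340,::-1],None,fx=5,fy=5))
E
```

```text
False
down 17.8 [0.5542 0.1454 0.0825] [-0.32  0.65  0.31] [-0.101  0.093  0.032] 0.0919
grip 18.81 [0.5539 0.1453 0.082 ] [ 1.35 -0.32 -0.46] [-0.023 -0.143  0.022] 0.0259
lift 19.34 [0.5535 0.1452 0.1199] [ 0.08 -0.6  -4.61] [-0.113  0.016 -0.06 ] 0.0261
over 21.11 [ 0.4652 -0.0391  0.2245] [ 0.21  0.42 -3.58] [-0.025  0.204  0.035] 0.0257
[-8.72356272e-02  9.29963512e-02  1.94724146e+00  3.08261893e-04
  1.10209593e+00  1.08927310e+00]
h 21.66 [ 0.4656 -0.0392  0.2054] [-0.47  0.13 -3.84] [ 0.011  0.139 -0.061] 0.0259
```

View pics/ov.png

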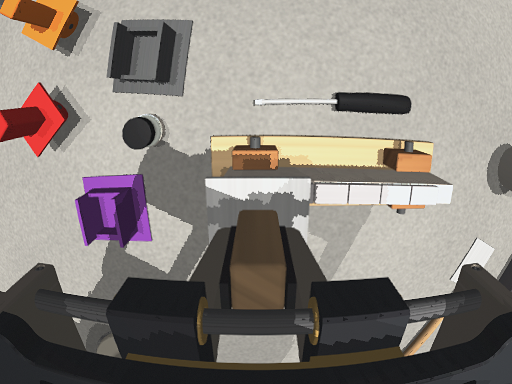

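View pics/ovt.png

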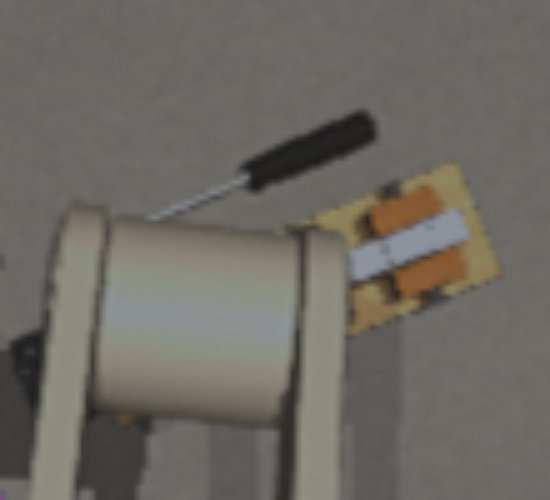

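Run:
```python
from h import *
from plant import env
W=env.camera_params("wrist")
c=unproj([(211,136),(433,142.5),(313,182),(313,205),(452,184),(450,205)],[.016,.016,.113,.113,.116,.116],W,1)
JYv=np.array([-JX[1],JX[0]])
for q in c: d=q[:2]-JC; print(round(d@JX*1e3,1),round(d@JYv*1e3,1))
```

```text
149.9 -47.2
-147.1 -47.2
42.1 -15.1
40.9 7.4
-112.5 -15.4
-114.9 8.1
```

```bash
sed -i 's/JC=np.array(\[.5007,-.1253\])/JC=np.array([.5023,-.1228])/' h.py
python3 - <<'E'
from h import *
from plant import env
env.movel(jp(.093,.205),vel=.05)
b=st(env,'pre')
print(env.movel(jp(.093,.165),vel=.02,stop_force=3.5))
for i in range(3): st(env,'touch'); env.hold(.05)
E
```

```text
pre 22.01 [ 0.4669 -0.0367  0.2051] [-0.4  -1.52 -3.57] [-0.061  0.127  0.041] 0.0257
True
touch 23.36 [ 0.4665 -0.0368  0.1754] [0.78 0.07 2.63] [ 0.066 -0.025  0.064] 0.0255
touch 23.41 [ 0.4665 -0.0368  0.1754] [-0.27  1.29  0.83] [ 0.06  -0.052  0.006] 0.0259
touch 23.46 [ 0.4664 -0.0367  0.1754] [0.12 0.07 2.06] [ 0.087 -0.057  0.035] 0.0257
```

Run:
```python
from h import *
from plant import env
z=.1754
for i in range(16):
    z-=.0004
    env.movel(jp(.093,z),vel=.01)
    f=[env.get_obs()['contact_force'][2]]
    for _ in range(2): env.hold(.02); f.append(env.get_obs()['contact_force'][2])
    F=np.mean(f)+3.8
    print(round(env.get_obs()['time'],2),round(z,4),np.round(f,1),round(F,1))
    if F>11: break
```

```text
23.79 0.175 [3.5 3.5 2.8] 7.0
24.07 0.1746 [3.4 2.3 2.4] 6.5
24.36 0.1742 [3.2 2.3 2.8] 6.6
24.64 0.1738 [3.6 2.4 2.5] 6.6
24.93 0.1734 [1.9 2.7 2.6] 6.2
25.21 0.173 [2.6 3.  3.1] 6.7
25.49 0.1726 [2.8 3.  1.9] 6.4
25.77 0.1722 [3.3 2.7 3.2] 6.9
26.06 0.1718 [6.  5.7 5.4] 9.5
26.34 0.1714 [8.  8.  8.4] 11.9
```

```bash
cat > roll.py <<'E'
from h import *
from plant import env
import json
def roll(x,z,x1,step,vel,slope,T=14.5,base=-3.8):
    log=[];sg=np.sign(x1-x);F=None
    while abs(x1-x)>1e-6:
        d=min(step,abs(x1-x)); x+=sg*d
        fs=[env.get_obs()['contact_force'][2]]
        env_F=np.mean(fs)-base
        F=env_F if F is None else .3*F+.7*env_F
        e=F-T
        c=float(np.clip(.0005*e/7*1.0,-.0004,.0004)) if F<21 else .0009
        z+=slope*sg*d+c; slope+=0.06*c/(sg*d)
        env.movel(jp(x,z),vel=vel)
        o=env.get_obs(); log.append((round(x*1e3),round(z*1e3,2),round(o['contact_force'][2]-base,1),round(slope,3)))
        if o['contact_force'][2]-base>28: print('HIGH'); break
    print(o['time']);print(log)
    return x,z,slope
E
python3 - <<'E'
from roll import *
env.movel(jp(.093,.1711),vel=.01);o=st(env,'p')
x,z,s=roll(.093,.1711,.053,.004,.022,-.049)
st(env,'e')
json.dump([x,z,s],open('rs.json','w'))
E
```

```text
p 26.59 [ 0.467  -0.0369  0.1717] [-1.49  0.55  8.65] [ 0.153  0.466 -0.007] 0.026
29.925
[(89, np.float64(171.15), np.float64(15.0), np.float64(-0.047)), (85, np.float64(171.32), np.float64(15.4), np.float64(-0.047)), (81, np.float64(171.55), np.float64(18.3), np.float64(-0.047)), (77, np.float64(171.94), np.float64(16.1), np.float64(-0.05)), (73, np.float64(172.28), np.float64(14.4), np.float64(-0.052)), (69, np.float64(172.53), np.float64(15.0), np.float64(-0.053)), (65, np.float64(172.78), np.float64(16.0), np.float64(-0.053)), (61, np.float64(173.07), np.float64(15.3), np.float64(-0.055)), (57, np.float64(173.36), np.float64(16.0), np.float64(-0.056)), (53, np.float64(173.67), np.float64(16.6), np.float64(-0.057))]
e 29.93 [ 0.4826 -0.0741  0.1746] [-1.7   0.23 12.8 ] [-0.073  0.555 -0.031] 0.0259
```

Run:
```python
from roll import *
x,z,s=json.load(open('rs.json'))
x,z,s=roll(x,z,-.096,.005,.025,s)
o=st(env,'e')
env.hold(.1);st(env,'h')
json.dump([x,z,s],open('rs.json','w'))
```

```text
40.3833
[(48, np.float64(174.11), np.float64(17.2), np.float64(-0.059)), (43, np.float64(174.58), np.float64(15.1), np.float64(-0.061)), (38, np.float64(174.97), np.float64(13.6), np.float64(-0.062)), (33, np.float64(175.26), np.float64(13.7), np.float64(-0.062)), (28, np.float64(175.52), np.float64(15.3), np.float64(-0.061)), (23, np.float64(175.85), np.float64(15.0), np.float64(-0.062)), (18, np.float64(176.19), np.float64(15.1), np.float64(-0.062)), (13, np.float64(176.54), np.float64(15.9), np.float64(-0.062)), (8, np.float64(176.93), np.float64(14.3), np.float64(-0.063)), (3, np.float64(177.26), np.float64(12.8), np.float64(-0.063)), (-2, np.float64(177.49), np.float64(13.0), np.float64(-0.062)), (-7, np.float64(177.7), np.float64(13.7), np.float64(-0.061)), (-12, np.float64(177.94), np.float64(14.2), np.float64(-0.06)), (-17, np.float64(178.21), np.float64(14.7), np.float64(-0.06)), (-22, np.float64(178.51), np.float64(14.8), np.float64(-0.06)), (-27, np.float64(178.82), np.float64(15.2), np.float64(-0.06)), (-32, np.float64(179.16), np.float64(12.9), np.float64(-0.061)), (-37,
[... 303 characters left out ...]
t64(-0.058)), (-62, np.float64(180.63), np.float64(13.8), np.float64(-0.057)), (-67, np.float64(180.86), np.float64(14.0), np.float64(-0.056)), (-72, np.float64(181.1), np.float64(13.7), np.float64(-0.056)), (-77, np.float64(181.33), np.float64(14.1), np.float64(-0.055)), (-82, np.float64(181.57), np.float64(14.1), np.float64(-0.055)), (-87, np.float64(181.81), np.float64(13.7), np.float64(-0.054)), (-92, np.float64(182.04), np.float64(13.3), np.float64(-0.054)), (-96, np.float64(182.18), np.float64(13.3), np.float64(-0.053))]
e 40.38 [ 0.5397 -0.2121  0.1831] [-0.36 -0.17  9.47] [-0.07   0.239  0.032] 0.0259
h 40.48 [ 0.5396 -0.212   0.1831] [-1.16 -0.35  9.22] [-0.047  0.312  0.016] 0.0259
```

Run:
```python
from roll import *
env.movel(jp(-.096,.225),vel=.12)
o=st(env,'up')
env.move_pose([.5537,.1453,.20],down(1.8217-np.pi/2));st(env,'over')
cv2.imwrite("pics/bk.png",env.camera("wrist")[:,:,::-1])
t=env.camera("top")[:,:,::-1];c=env.camera("scene")[:,:,::-1]
cv2.imwrite("pics/bks.png",cv2.resize(cv2.convertScaleAbs(c[165:285,160:260],alpha=1.8),None,fx=5,fy=5,interpolation=cv2.INTER_CUBIC))
```

```text
up 40.99 [ 0.5384 -0.2113  0.2241] [ 0.66  0.34 -4.14] [-0.042  0.177 -0.062] 0.0262
over 42.33 [0.5539 0.1445 0.1999] [-1.02  0.38 -3.04] [-0.087  0.047 -0.034] 0.0259
```

View pics/bk.png

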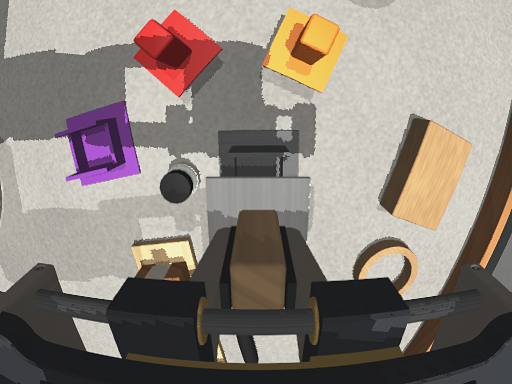

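View pics/bks.png

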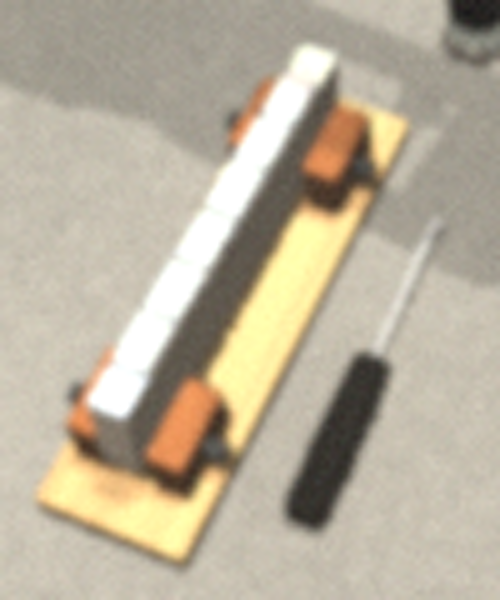

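bks.png shows a straight strip from (315,60) to (120,390), with the driver unmoved. bk.png shows the collar level in the grip at (258,205), above the pocket. Now I'll hang the roller back.

Run:
```python
from roll import *
X,Y=.554,.1458
env.movel([X,Y,.15],vel=.15);st(env,'a')
r=env.movel([X,Y,.086],vel=.08,stop_force=8);o=st(env,'down');print(r)
if not r:
    r=env.movel([X,Y,.081],vel=.03,stop_force=4);st(env,'seat');print(r)
    env.hold(.1);st(env,'h')
    env.command_gripper(.092);st(env,'open')
    env.movel([X,Y,.19],vel=.15);st(env,'up')
    env.movel([X-.08,Y,.26],vel=.2)
    cv2.imwrite("pics/f_w.png",env.camera("wrist")[:,:,::-1])
    c=env.camera("scene")[:,:,::-1]
    cv2.imwrite("pics/f_s.png",cv2.resize(cv2.convertScaleAbs(c[100:210,205:345],alpha=1.8),None,fx=5,fy=5,interpolation=cv2.INTER_CUBIC))
    print(env.get_obs()['time'])
```

```text
a 42.97 [0.5541 0.1455 0.1501] [-0.36  0.06 -2.98] [-0.065  0.012 -0.029] 0.0259
down 43.92 [0.5544 0.1459 0.0864] [-0.68 -0.94 -3.99] [-0.13   0.103  0.041] 0.0259
False
seat 44.16 [0.555  0.1461 0.0819] [ 0.14 -0.59  4.99] [-0.111  0.269  0.023] 0.0255
True
h 44.26 [0.555  0.1461 0.0819] [0.39 0.33 4.66] [-0.084  0.267 -0.016] 0.026
open 45.32 [0.5538 0.1458 0.0807] [-0.12  0.36 -0.71] [-0.136  0.056  0.011] 0.0919
up 46.19 [0.5534 0.1456 0.1891] [ 0.28  0.07 -1.03] [-0.108  0.025 -0.051] 0.0921
46.975
```

```bash
ls pics | grep f_
```

```text
f_s.png
f_w.png
```

View pics/f_w.png

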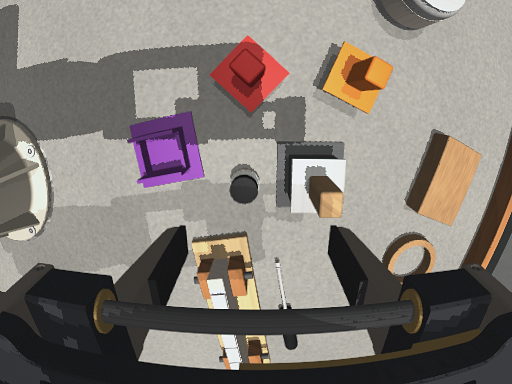

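View pics/f_s.png

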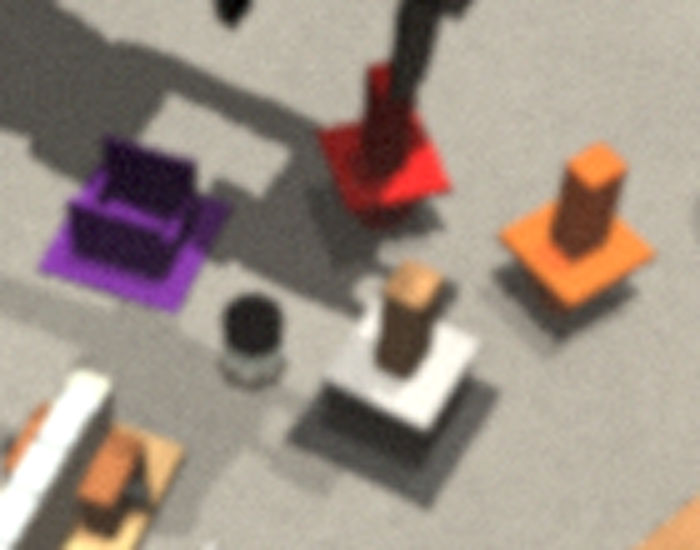

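The roller hangs as at the start, and the jar is undisturbed. I have time for one close look at the strip before handing in.

Run:
```python
from roll import *
n=-np.array([-JX[1],JX[0]])   # -y side
p=JC+n*.10
env.move_pose([*p,.22],down(JY))
o=st(env,'look')
im=env.camera("wrist")[:,:,::-1];cv2.imwrite("pics/g_w.png",im)
```

```text
look 48.83 [ 0.5947 -0.0843  0.2199] [-0.59  0.4   0.29] [ 0.046 -0.003 -0.031] 0.0917
```

View pics/g_w.png

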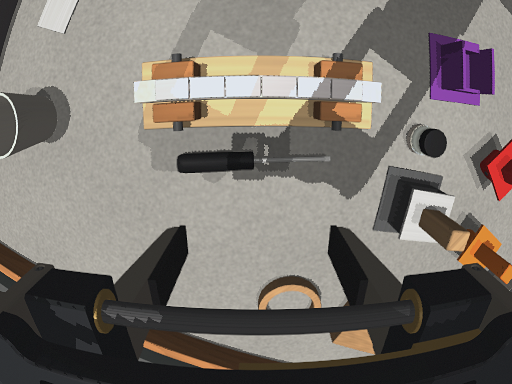

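The strip at (135–380, 90) is continuous with no steps between sections. The driver is at (250,160), the jar at (432,140), and the roller is upright in its stand at (430,210). I'm handing in.

```bash
python3 -c "
from plant import env
print(env.finish_job())"
```

```text
the job is handed in; nothing more can be done
None
```

I rolled the strip once from section 6 to section 1, hung the roller back upright in its stand, and handed the job in at about 49 s on the robot's clock.

- **Grip:** The roller hung crosswise in its stand, so my first grip was across its 30 mm side. I put it back and re-gripped it across the 26 mm side. I hung it back the way I found it.
- **Pressing:** During the pass the press force read 12.8 to 18.3 N at every step. I only read it between steps, so brief peaks in between were not recorded.
- **Sections home:** I felt section 6 travel about 3.3 mm and then go hard. The height profile along the rest of the strip was smooth, with no steps at the joints, and the last pictures show no steps either. I had no direct reading of how far each section went in.
- **Other checks:** The last pictures show the roller hanging upright in its stand, with the jar and screwdriver where they were.
- **Disagreements:** The top camera placed things about 4 mm away from where the wrist camera did. I went with the wrist camera for the strip, since two views from opposite sides agreed. The height profile also bowed about 0.7 mm mid-strip; it was smooth across the joints, so I put it down to flex in the arm, but did not confirm that.

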